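# Refit the hob knob and hold it pressed

## Robot

A 6-joint arm with a two-finger parallel gripper is mounted at the origin on the work surface. World frame = base frame: x ahead of the robot, y to its left, z up, the work surface at z = 0. Lengths are in m, angles in rad, forces in N, time in s.
With the tool pointing down it reaches from about 0.3 to 0.875 m from the base axis. Payload 6.4 kg.
Tool frame: the origin (TCP) lies midway between the tips of the shut fingers; the grasp point (between the pads) lies manip.pinch_z behind it (manip.pinch_z is the distance from the TCP to the grasp point, in m); z points along the fingers, y is the line along which they close (so a half turn about z gives the same grasp; the last joint's range is limited). The gripper opens to 85 mm and grips with 20 to 120 N. Pads are 22 mm wide; open, the fingers measure 114 mm over their backs; the gripper's body (76 mm by 85 mm) begins 54 mm behind the grasp point. The pads swing forward as they close: fully open they stand 13 mm farther back than shut.
Start: joints at [0.907, 0.181, 1.607, -0, 1.354, -0.206], TCP at [0.254, 0.516, 0.231] pointing down, gripper open.
Joint ranges: [-2.99, 2.99], [-0.89, 2.07], [0.3, 2.58], [-1.14, 4.28], [0, 2.63], [-3.12, 3.12]. Speed limits (rad/s): [2.57, 2.57, 3.01, 3.14, 3.14, 3.14].

## Interface

Orientations are given as [roll, pitch, yaw] about the fixed x, y, z axes, in that order (R = Rz(yaw) Ry(pitch) Rx(roll)).
In Python, from cell import manip gives the robot as it stands. The module is installed in compiled form; this text tells all that it offers.
- The arm moves only by the shell command python3 -m pendant 'ROWS' [FORCE]. ROWS is JSON, a list that holds one entry, the list of rows, each a list of 5 numbers: the shift along the tool's x, y, z in m, then the turn about the tool's z in degrees, then the opening, from -1 (shut) to 1 (fully open). A call has 1 to 8 rows; each row shifts and turns the commanded pose from where the row before left it, along the tool's axes as they then stand; what a row does not reach is not made up. A row lasts 1/12 s, in which the tool goes at most 41.7 mm and 7.16 degrees, less where a joint would pass 70% of its speed; a pose out of reach is approached as far as the arm can. A call with a gripper value outside its range is refused whole. The fingers move at their own pace and stop on an object; FORCE is the grip in N (left out, the last holds). Time passes only in rows, so rows that do not move let the fingers close. It gives the time, the measured TCP pose, the force, the opening and the grip force at its end, in the units of the state.
- manip.observe(): the state, without advancing time (a new reading comes with each control period).
- manip.read_camera(name): name is "scene" or "top"; returns the picture (420x560x3 uint8, red, green, blue); there is no depth.
- manip.camera_model(name): a dict with "fx", "fy", "cx", "cy" (pixels), "R" (3x3) and "t" (3): a world point X has camera coordinates R X + t. Camera axes: x right, y down, z forward; pixel columns grow to the right and rows downward; lengths in m; the calibration is good to about 2 mm. A picture is of the moment at which its call begins. camera_model takes no time and is no camera call.
- manip.job_done(): hands the job in; it is judged then, once.
Trained networks look in the newest picture that a camera, given by its name, has taken for a name from the list of things; names that differ only in an ending like _2 or _b are one class to them, and where a whole thing is asked for, a point or a joint stands for the part that bears it (a point fixed in the world has none). Each returns a list of dicts, best first, with "p" (0 to 1); they miss things now and then, are a little off and sometimes report something else, mostly with a low value. They report only what shows in the picture. A call takes as long as a camera call. They do not tell look-alikes from the thing itself.
- manip.silhouettes(name, camera): "mask" (420x560 bool, what is visible of it) and "centre" ([column, row] in pixels, amid what is visible of it).
The state is a dict: "clock": time; "joint_positions": joint angles; "joint_velocities": joint speeds; "joint_efforts": joint torques, N m; "ee_pos": TCP position; "ee_rot": TCP orientation; "ft_force": force on the tool from outside, world axes, zero at the start; "wrist_torque": the same for the moment, N m; "grip_width": finger opening in m; "gripper_force": force on a finger pad.
Only numpy, scipy, OpenCV 4.12 (cv2) and the standard library are available. Lean on these libraries where they do the work, as an engineer would, in place of code of your own. Each camera call takes 0.05 s, during which the arm holds its last target. There are 200 camera calls.

## Task

The control knob that was taken off the small gas hob for cleaning lies in the pull-out pantry tray. Put it back on the bare spindle, turned so that the flat in its bore meets the flat of the spindle, push it fully home and then keep it pressed right down against the spring, as you do to keep the igniter sparking: finish still gripping the knob and pressing it down. Leave the hob's other knob and the lunch things in the tray as they are.

Things in the scene. Friction and masses are not known exactly. Their poses are not given: they have to be found in the camera images.
- knob: loose dark metal hob knob, 150 g, lying right way up on the tray floor. Origin: centre of its underside, z up. Round skirt 44 mm across, 15 mm high; on it a bar grip 12 mm wide (y), x -20 to +16 mm, flat sides 15 to 31 mm above the underside, running on at +x into a tapered nose (to x +26 mm, 27 mm high) with a white line on top. Grip it by the bar; fingertips may push on the skirt's top
- knob_seat (a point): on the knob's axis (axes as the knob's), at the closed inner end of its bore, 13.5 mm above the underside; meets spindle_tip when fully home. The D-shaped bore opens downwards: 11 mm across, flat wall 1.5 mm from the axis on the nose (+x) side, mouth flared over the first 3 mm (1.2 mm at the flat, 2.8 mm round the rest). It goes on freely only with the flats matched to about 0.15 rad
- knob_nose (a point): the end of the knob's nose, 26 mm from the axis along the knob's +x and 21 mm above the underside
- hob: two-burner gas hob, fixed: stainless plate 510 (x) by 290 (y) by 8 mm on the bench; origin: centre of its underside; front with the controls at -x. Control places at x = -200 mm, y = -60 and +60 mm: one has the bare spindle, the other a fitted knob; which is which changes. Black cast-iron pan supports, up to 52 mm above the bench, begin at x = -140 mm
- spindle_tip (a point): centre of the top of the bare upright brass D-spindle, 29.5 mm above the bench: 10 mm across, flat 1 mm from the axis on its +x side, top 1.5 mm bevelled. x = outward direction of the flat: to the hob's back (hob +x), as the fitted knob's nose points. It stands 19.5 mm above its black seal (34 mm wide); a knob fully home, unpressed, has its underside 6 mm above the seal. It does not turn
- spindle (a joint): how far the bare spindle is pressed down, 0 to 0.005 m (its stop); a spring pushes it back up, 5 N at the start of the travel and 10 N at the stop
- other_knob_top (a point): centre of the top of the fitted knob on the other spindle, the same kind of knob, 47 mm above the bench, its nose to the back of the hob; it goes down 5 mm if pressed. Leave it alone
- tray: the pull-out pantry tray, fixed, pale wood, 380 mm (x) by 420 mm (y), its floor 10 mm above the bench, its rim 42 mm above the bench and 12 mm thick; origin: centre of its underside
- lunchbox: grey plastic lunchbox with lid, 173 by 123 by 60 mm, standing in the tray; origin: centre of its underside. Leave alone
- bottle: yellow aluminium drink bottle with a dark twist cap, 66 mm across, 200 mm tall, standing in the tray; origin: centre of its underside. Leave alone
- snack_pod: round teal silicone snack pod, 84 mm across, 58 mm tall, in the tray; origin: centre of its underside. Leave alone
- glass_container: small square glass container with a clear lid and white clips, 90 by 90 by 52 mm, in the tray; origin: centre of its underside. Leave alone
Mind the look-alikes: they are no part of the job. What is shaped like the knob but green is not meant. Leave any pink look-alike of the part that bears spindle_tip alone.

How it is judged:
On the way, in this order (a step that is already met when the one before it is completed fails the run):
1. the knob has been lifted out of the tray (z of knob in the frame of tray above 0.045 m), for 0.1 s.
2. the knob is on the spindle, fully home, nose and flat the right way round (distance between knob_seat and spindle_tip below 0.003 m and angle between the x axis of knob and the x axis of spindle_tip, either way round below 0.3 rad and x of knob_nose in the frame of spindle_tip above 0.015 m and angle between knob's own z axis and vertical below 0.1 rad), for 0.2 s.
At the end, for the whole second after the job is handed in: knob home on the bare spindle (bore end within 3 mm of the tip, upright within 0.1 rad, flats within 0.3 rad), fingers on it with over 4 N and the spindle pressed at least 4 of its 5 mm through the last second; other knob not pressed (2.5 mm), lunch things within 30 mm of their places (all of step 2 and value of joint spindle above 0.004 m and contact force between the fingers and knob above 4 N and distance of other_knob_top from where it was at the start of the episode below 0.0025 m and distance of each of lunchbox, bottle, snack_pod, glass_container from where it was at the start of the episode below 0.03 m); the arm keeps its last pose, push and grip.
It fails at once if the hob's other knob is pressed (more than 2.5 mm) (distance of other_knob_top from where it was at the start of the episode above 0.0025 m).
It fails at once if one of the lunch things is shifted by more than 30 mm (distance of any of lunchbox, bottle, snack_pod, glass_container from where it was at the start of the episode above 0.03 m).
It also fails if it takes over 38 s, if anything falls off the work surface, if the arm or the gripper's body presses on something with over 40 N, if the wrist force passes 120 N, or if a joint passes its speed limit or range.

## Working session

There is one attempt and no reset: what is moved stays moved. The work goes in short steps, Python scripts to look and compute and a shell command to move; the robot and the scene stay as the last step left them, time stands still between calls to the robot, and variables do not carry over. Pictures are saved under pics/ and viewed, at most 10 in all, crops included, and the job is handed in when it is done.

```bash
mkdir -p pics; cat > h.py <<'E'
import numpy as np, cv2
from cell import manip
def save(img,n): cv2.imwrite('pics/'+n,img[:,:,::-1])
def ray(cam,u,v):
    m=manip.camera_model(cam);R=np.array(m['R']);t=np.array(m['t'])
    return -R.T@t, R.T@np.array([(u-m['cx'])/m['fx'],(v-m['cy'])/m['fy'],1])
def atz(cam,u,v,z):
    c,d=ray(cam,u,v); return c+d*(z-c[2])/d[2]
def proj(cam,X):
    m=manip.camera_model(cam);p=np.array(m['R'])@np.array(X)+np.array(m['t'])
    return np.array([m['fx']*p[0]/p[2]+m['cx'],m['fy']*p[1]/p[2]+m['cy']])
E
python3 - <<'E'
from h import *
ims={c:manip.read_camera(c) for c in('scene','top')}
save(ims['top'],'top.png');save(ims['scene'],'scene.png')
for c in ims:
  print(c,ray(c,280,210))
  for n in('knob','spindle_tip','other_knob_top','hob','tray','lunchbox','bottle','snack_pod','glass_container'):
    for r in manip.silhouettes(n,c)[:4]: print(n,round(r['p'],2),np.round(r['centre'],1),r['mask'].sum())
print(manip.pinch_z,manip.observe())
E
```

```text
scene (array([1.31671668, 0.44843076, 1.12678366]), array([-0.62019869, -0.21107471, -0.75553227]))
knob 0.68 [341.3 187.1] 151
knob 0.48 [321.6 242.9] 214
knob 0.26 [409.8 231.3] 1964
other_knob_top 0.68 [356.4 211.1] 673
other_knob_top 0.62 [208.3 195.3] 163
hob 0.71 [178.  265.5] 15454
tray 0.81 [355.4 266.4] 13318
lunchbox 0.66 [407.2 229.6] 2055
bottle 0.37 [182.4 265.3] 15640
snack_pod 0.78 [355.8 214.1] 612
glass_container 0.63 [333.6 274.4] 1254
top (array([0.34511628, 0.16260706, 1.25960883]), array([ 0.10845574, -0.03117968, -0.99379559]))
knob 0.79 [203.8 204.6] 294
knob 0.71 [201.6 319.7] 302
knob 0.36 [107.2 159.1] 1489
spindle_tip 0.39 [358.4 146.4] 26046
other_knob_top 0.74 [180.2 148.4] 1757
other_knob_top 0.67 [376.4 232.1] 306
hob 0.67 [359.4 145.6] 25838
tray 0.82 [161.  203.7] 24537
tray 0.63 [374.9 232.3] 312
lunchbox 0.72 [101.5 237.4] 4960
bottle 0.77 [103.3 160.8] 1433
snack_pod 0.8 [170.4 263.4] 1124
glass_container 0.67 [180.9 149. ] 1778
glass_container 0.46 [203.8 203.2] 268
0.0187 {'clock': 1.0, 'joint_positions': array([ 9.06744819e-01,  1.80781830e-01,  1.60699915e+00, -8.66425574e-06,
        1.35381703e+00, -2.06281259e-01]), 'joint_velocities': array([-0.00022535,  0.00307047,  0.00127954,  0.00082383,  0.00073043,
       -0.00018568]), 'joint_efforts': array([ 7.37545270e-04, -4.44847190e+01, -3.51680624e+01, -8.09382095e-05,
        6.35587603e-04,  8.87763633e-06]), 'ee_pos': array([0.25410411, 0.51581745, 0.2312991 ]), 'ee_rot': array([-3.14158568e+00,  7.18449139e-06,  2.68382427e+00]), 'ft_force': array([0.45394678, 0.99567624, 0.23399497]), 'wrist_torque': array([ 0.014959  , -0.02341049,  0.03454813]), 'gripper_force': 0.0, 'grip_width': 0.08586160075422453}
```

View pics/top.png

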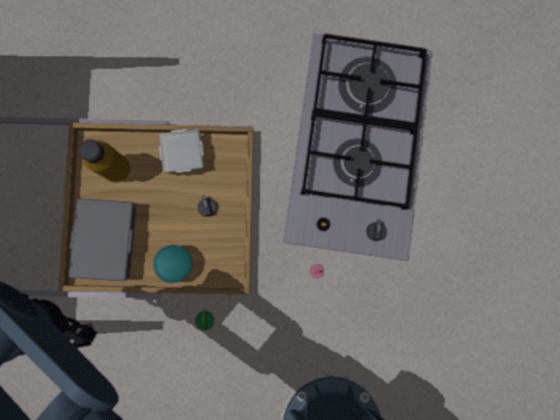

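View pics/scene.png

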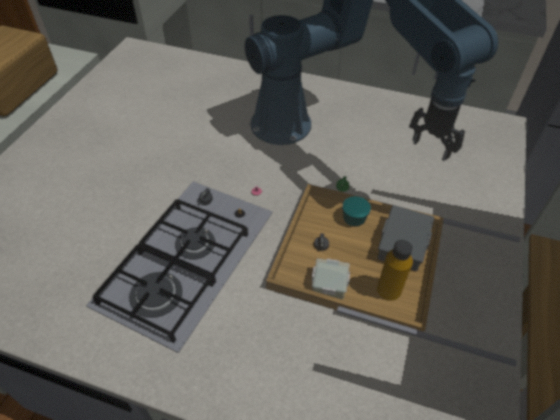

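The top view shows two possible knobs: dark at (207,206) in the tray, and green at (204,321) outside it. I take the dark one because of its colour and because it lies in the tray. There are also two possible spindles: brass on its seal on the hob at (323,224), and pink at (317,271) on the bench. I take the brass one. The fitted knob is at (376,231). I'll confirm these in one crop and measure.

```bash
cat > m.py <<'E'
from h import *
im=manip.read_camera('top'); sc=manip.read_camera('scene')
def crop(i,u,v,r,s): return cv2.resize(i[v-r:v+r,u-r:u+r],(s,s),interpolation=cv2.INTER_CUBIC)
a=crop(im,207,206,20,380);b=crop(im,323,224,20,380)
save(np.clip(np.hstack([a,b]).astype(float)*1.5,0,255).astype(np.uint8),'crop.png')
for n,c,z in(('knob','top',.02),('other_knob_top','top',.025),('knob','scene',.02)):
  for r in manip.silhouettes(n,c):
    m=r['mask']; v,u=np.nonzero(m); print(n,c,r['p'],u.min(),u.max(),v.min(),v.max(),atz(c,*r['centre'],z))
for n,r in [(n,manip.silhouettes(n,'top')) for n in('hob','tray')]:
  m=r[0]['mask'].astype(np.uint8); cs=max(cv2.findContours(m,0,2)[0],key=cv2.contourArea)
  box=cv2.boxPoints(cv2.minAreaRect(cs)); print(n,[atz('top',*p,.008 if n=='hob' else .042).round(4)[:2] for p in box], box.round(1).tolist())
print('spindle top view',atz('top',323,224,.0295),'scene',atz('scene',240,212,.0295))
print('fitted',atz('top',376,231,.03))
E
python3 m.py
```

```text
knob top 0.88 197 215 195 216 [0.4827955  0.29420182 0.02      ]
knob top 0.82 195 213 310 330 [0.23201554 0.29513525 0.02      ]
other_knob_top top 0.54 366 384 221 240 [ 0.43636461 -0.09477171  0.025     ]
knob scene 0.75 315 329 233 250 [0.48566926 0.29764271 0.02      ]
hob [array([0.3953, 0.4119]), array([0.397 , 0.3254]), array([0.3156, 0.3224]), array([0.314 , 0.4083])] [[153.0, 245.0], [191.0, 245.0], [191.0, 281.0], [153.0, 281.0]]
tray [array([0.2766, 0.7377]), array([0.6779, 0.7645]), array([0.6849, 0.189 ]), array([0.2802, 0.1843])] [[-2.0999999046325684, 295.79998779296875], [0.0, 116.69999694824219], [253.39999389648438, 119.69999694824219], [251.3000030517578, 298.70001220703125]]
spindle top view [0.4494932  0.02597504 0.0295    ] scene [0.46330438 0.03140501 0.0295    ]
fitted [ 0.43600889 -0.09441163  0.03      ]
```

View pics/crop.png

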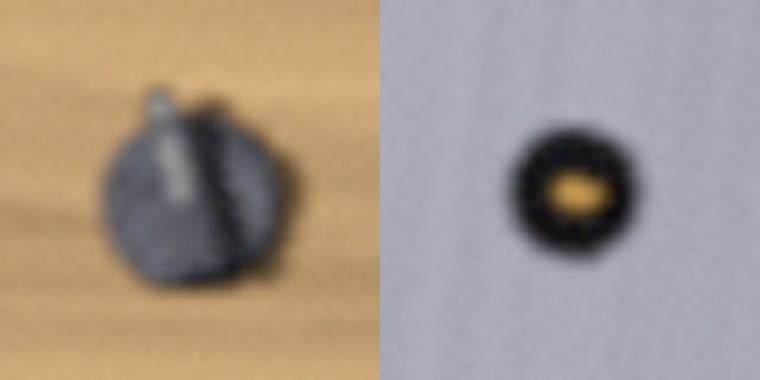

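The crop confirms both: left is the dark knob with its white line pointing up and slightly left, right is the brass D-spindle on its black seal, neither green nor pink. Next I fit silhouette models for sub-pixel poses.

```bash
cat > fit.py <<'E'
from h import *
from scipy.optimize import minimize
A=np.linspace(0,2*np.pi,40,endpoint=False); C=np.c_[np.cos(A),np.sin(A)]
def cyl(r,z0,z1): return np.vstack([np.c_[C*r,np.full(40,z)] for z in(z0,z1)])
def box(x0,x1,h,z0,z1): return np.array([[x,y,z] for x in(x0,x1) for y in(-h,h) for z in(z0,z1)])
nose=np.vstack([box(.016,.016,.006,.015,.031),box(.026,.026,.002,.015,.027)])
KNOB=[cyl(.022,0,.015),box(-.02,.016,.006,.015,.031),nose]
SPIN=[cyl(.017,0,.002),cyl(.005,.002,.0215)]
S=8
def render(parts,p,z,cam,o,n):
    m=manip.camera_model(cam);R=np.array(m['R']);t=np.array(m['t'])
    c,s=np.cos(p[2]),np.sin(p[2]); M=np.array([[c,-s,0],[s,c,0],[0,0,1]])
    im=np.zeros((n*S,n*S),np.uint8)
    for P in parts:
        X=(P@M.T+[p[0],p[1],z])@R.T+t
        uv=np.c_[m['fx']*X[:,0]/X[:,2]+m['cx'],m['fy']*X[:,1]/X[:,2]+m['cy']]
        q=((uv-o+.5)*S).astype(np.float32)
        cv2.fillConvexPoly(im,cv2.convexHull(np.round(q).astype(np.int32)),255)
    return cv2.resize(im,(n,n),interpolation=cv2.INTER_AREA)/255.
def fit(parts,soft,z,cam,o,p0):
    n=soft.shape[0]; o=np.array(o)
    f=lambda p:((render(parts,p,z,cam,o,n)-soft)**2).sum()
    best=min((minimize(f,[p0[0],p0[1],y],method='Nelder-Mead',options=dict(initial_simplex=np.array([[p0[0],p0[1],y],[p0[0]+.006,p0[1],y],[p0[0],p0[1]+.006,y],[p0[0],p0[1],y+.3]]))) for y in(p0[2]-.3,p0[2],p0[2]+.3)),key=lambda r:r.fun)
    return best.x,best.fun,soft.sum()
E
cat > m2.py <<'E'
from fit import *
ims={c:manip.read_camera(c).astype(float) for c in('top','scene')}
def win(c,X,n=40):
    u,v=np.round(proj(c,X)).astype(int); o=(u-n//2,v-n//2); return ims[c][o[1]:o[1]+n,o[0]:o[0]+n],o
for c in ims:
    w,o=win(c,[.483,.294,.025]); s=np.clip((w[...,2]/w[...,0]-.7)/.3,0,1)
    print('knob',c,fit(KNOB,s,.010,c,o,[.483,.294,.2]))
    w,o=win(c,[.455,.027,.015],28); bg=np.median(w.reshape(-1,3),0)
    s=np.clip((bg-w).max(2)/bg.max()/.7,0,1); print('spin',c,fit(SPIN,s,.008,c,o,[.455,.027,0]))
    w,o=win(c,[.436,-.094,.03],36); bg=np.median(w.reshape(-1,3),0); s=np.clip((bg.sum()-w.sum(2))/bg.sum()/.5,0,1)
    print('other',c,fit(KNOB,s,.016,c,o,[.436,-.094,-.11]))
E
python3 m2.py
```

```text
knob top (array([0.48410457, 0.29150772, 0.28778867]), np.float64(37.99597942753672), np.float64(259.26387399110473))
spin top (array([0.45180752, 0.02382202, 0.71680292]), np.float64(8.339663036716685), np.float64(156.6658795749705))
other top (array([ 0.43653989, -0.09605299, -0.13257412]), np.float64(12.698717359440796), np.float64(333.4446085672082))
knob scene (array([0.4836827 , 0.28998284, 0.19213822]), np.float64(75.75833078022443), np.float64(129.88018777789173))
spin scene (array([0.45293122, 0.02367768, 0.10777751]), np.float64(58.29983909370071), np.float64(142.83793517406963))
other scene (array([ 0.44246106, -0.09529153, -0.26762168]), np.float64(98.35627398864702), np.float64(300.36206896551727))
```

```bash
cat > go.py <<'E'
import sys
from h import *
from scipy.spatial.transform import Rotation as Ro
s=manip.observe();x,y,z,yaw=map(float,sys.argv[1:5])
R=Ro.from_euler('xyz',s['ee_rot']).as_matrix()
print('t',round(s['clock'],2),'pos',s['ee_pos'].round(4),'rot',s['ee_rot'].round(3),'F',s['ft_force'].round(1),'grip',round(s['grip_width'],4),s['gripper_force'])
print('tool shift',(R.T@(np.array([x,y,z])-s['ee_pos'])).round(4),'turn deg',round(float(-np.degrees((yaw-s['ee_rot'][2]+np.pi)%(2*np.pi)-np.pi)),2))
E
python3 -m pendant '[[[0,0,0,-6.6,1],[0,0,0,-6.6,1],[0,0,0,-6.6,1],[0,0,0,-6.6,1],[0,0,0,-6.6,1],[0,0,0,-6.4,1],[0,0,0,0,1]]]' 40
python3 go.py .484 .291 .12 3.372
```

```text
clock: 2.03
ee_pos: [0.2541, 0.5158, 0.2313]
ee_rot: [3.142, -0.0, -2.908]
ft_force: [-0.5, -0.2, 0.1]
grip_width: 0.0855
gripper_force: 0.0
t 2.03 pos [0.2541 0.5158 0.2313] rot [ 3.142 -0.    -2.908] F [-0.5 -0.2  0.1] grip 0.0855 0.0
tool shift [-0.1715 -0.272   0.1113] turn deg 0.19
```

```bash
python3 -m pendant '[[[-0.0215,-0.034,0,0,1],[-0.0215,-0.034,0,0,1],[-0.0215,-0.034,0,0,1],[-0.0215,-0.034,0,0,1],[-0.0215,-0.034,0,0,1],[-0.0215,-0.034,0,0,1],[-0.0215,-0.034,0,0,1],[-0.021,-0.034,0,0,1]]]' >/dev/null
python3 -m pendant '[[[0,0,0.03,0,1],[0,0,0.03,0,1],[0,0,0.03,0,1],[0,0,0.02,0,1],[0,0,0,0,1],[0,0,0,0,1]]]'
python3 go.py .484 .291 .028 3.372
python3 - <<'E'
from h import *
im=manip.read_camera('scene');u,v=map(int,proj('scene',[.484,.291,.05]))
save(cv2.resize(im[v-50:v+50,u-60:u+60],(720,600),interpolation=cv2.INTER_CUBIC),'pre.png')
E
```

```text
clock: 3.2
ee_pos: [0.4824, 0.2897, 0.1205]
ee_rot: [-3.141, -0.003, -2.914]
ft_force: [0.4, -0.2, 0.1]
grip_width: 0.0856
gripper_force: 0.0
t 3.2 pos [0.4824 0.2897 0.1205] rot [-3.141e+00 -3.000e-03 -2.914e+00] F [ 0.4 -0.2  0.1] grip 0.0856 0.0
tool shift [-0.0021  0.0009  0.0925] turn deg -0.17
```

View pics/pre.png

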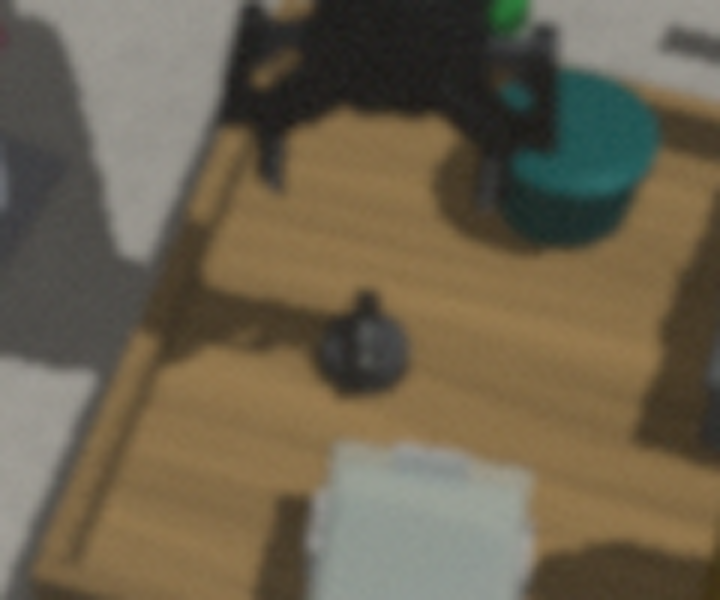

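The picture shows the open fingers above and straddling the knob, which sits at crop (362,350), with nothing in the way. I'll descend and close.

```bash
python3 -m pendant '[[[-0.001,0.0005,0.025,0,1],[0,0,0.025,0,1],[0,0,0.02,0,1],[0,0,0.014,0,1],[0,0,0.007,0,1],[0,0,0,0,1],[0,0,0,0,1]]]' 40
python3 -m pendant '[[[0,0,0,0,-1],[0,0,0,0,-1],[0,0,0,0,-1],[0,0,0,0,-1],[0,0,0,0,-1],[0,0,0,0,-1],[0,0,0,0,-1],[0,0,0,0,-1]]]' 40
```

```text
clock: 3.83
ee_pos: [0.4851, 0.2913, 0.0319]
ee_rot: [3.141, 0.002, -2.912]
ft_force: [0.1, -0.3, -0.6]
grip_width: 0.0852
gripper_force: 0.0
clock: 4.5
ee_pos: [0.4842, 0.2908, 0.0306]
ee_rot: [3.142, 0.0, -2.912]
ft_force: [-0.8, -0.5, 3.6]
grip_width: 0.0107
gripper_force: 41.9
```

```bash
python3 -m pendant '[[[0,0,0,0,-1],[0,0,-0.01,0,-1],[0,0,-0.02,0,-1],[0,0,-0.03,0,-1],[0,0,-0.03,0,-1],[0,0,-0.02,0,-1],[0,0,0,0,-1],[0,0,0,0,-1]]]' 60
python3 go.py .452 .024 .1 3.015
python3 - <<'E'
from h import *
im=manip.read_camera('scene');u,v=map(int,proj('scene',[.484,.291,.12]))
save(cv2.resize(im[v-50:v+50,u-60:u+60],(720,600),interpolation=cv2.INTER_CUBIC),'lift.png')
E
```

```text
clock: 5.17
ee_pos: [0.4845, 0.291, 0.1414]
ee_rot: [3.141, 0.002, -2.912]
ft_force: [0.7, -0.4, -2.0]
grip_width: 0.0103
gripper_force: 60.4
t 5.17 pos [0.4845 0.291  0.1414] rot [ 3.141e+00  2.000e-03 -2.912e+00] F [ 0.7 -0.4 -2. ] grip 0.0103 60.36770939826965
tool shift [ 0.0926 -0.2526  0.0411] turn deg 20.43
```

View pics/lift.png

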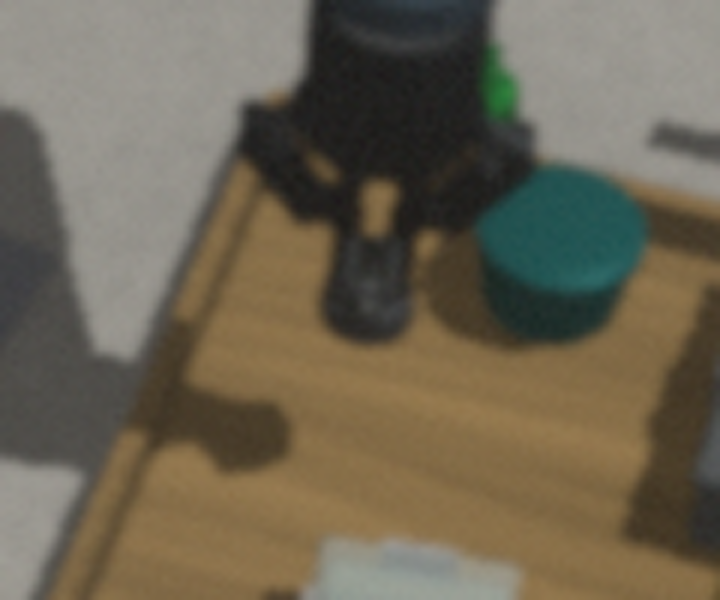

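The picture shows the knob held level in the fingers, at crop (370,290), clear of the tray. Now I turn it and carry it over the spindle.

```bash
python3 -m pendant '[[[0,0,0,6.8,-1],[0,0,0,6.8,-1],[0,0,0,6.8,-1],[0,-0.015,0,0,-1],[0,-0.03,0,0,-1],[0,-0.038,0,0,-1],[0,-0.038,0,0,-1],[0,-0.038,0,0,-1]]]' 60 >/dev/null
python3 -m pendant '[[[0,-0.038,0,0,-1],[0,-0.038,0,0,-1],[0,-0.03,0.01,0,-1],[0,-0.004,0.02,0,-1],[0,0,0.02,0,-1],[0,0,0.01,0,-1],[0,0,0,0,-1],[0,0,0,0,-1]]]'
python3 go.py .452 .024 .06 3.015
cat > v.py <<'E'
from fit import *
im=manip.read_camera('scene');save(im,'hov_full.png')
s=manip.observe();p=s['ee_pos']
u,v=map(int,proj('scene',[p[0],p[1],p[2]-.03]))
w=im[v-30:v+30,u-36:u+36]
save(cv2.resize(np.clip(w*1.6,0,255).astype(np.uint8),(720,600),interpolation=cv2.INTER_CUBIC),'hov.png')
print('crop origin',u-36,v-30,'spindle tip',proj('scene',[.4525,.0237,.0295])-[u-36,v-30])
yaw=s['ee_rot'][2]+np.pi
for dx in(-.003,0,.003):
  ax=p[:2]+dx*np.array([np.cos(yaw),np.sin(yaw)])
  for z in(p[2]-.0206,p[2]-.0056):
    q=np.array([proj('scene',[ax[0]+.022*c,ax[1]+.022*t,z]) for c,t in C])-[u-36,v-30]
    print(dx,'skirt z',z.round(4),'u',q[:,0].min().round(1),q[:,0].max().round(1),'v',q[:,1].min().round(1),q[:,1].max().round(1))
E
python3 v.py
```

```text
clock: 6.55
ee_pos: [0.4489, 0.0241, 0.0794]
ee_rot: [3.141, -0.003, 3.017]
ft_force: [-0.4, -0.4, -1.5]
grip_width: 0.0098
gripper_force: 60.3
t 6.55 pos [0.4489 0.0241 0.0794] rot [ 3.141e+00 -3.000e-03  3.017e+00] F [-0.4 -0.4 -1.5] grip 0.0098 60.300010442733765
tool shift [-0.0032  0.0003  0.0194] turn deg 0.11
crop origin 203 173 spindle tip [35.98834729 35.7926386 ]
-0.003 skirt z 0.0597 u 28.9 43.7 v 22.4 33.4
-0.003 skirt z 0.0747 u 28.6 43.5 v 19.0 30.0
0 skirt z 0.0597 u 28.4 43.2 v 23.1 34.1
0 skirt z 0.0747 u 28.1 43.0 v 19.7 30.7
0.003 skirt z 0.0597 u 27.9 42.8 v 23.7 34.8
0.003 skirt z 0.0747 u 27.6 42.5 v 20.3 31.4
```

View pics/hov.png

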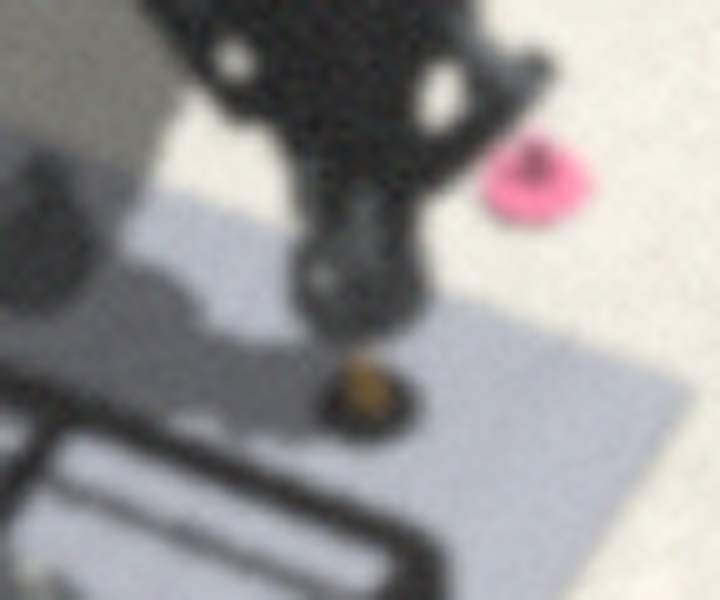

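The hover picture shows the knob held upright, skirt bottom at crop (360,338), with the brass tip just below it at (366,365) as predicted. I'll shift +4 mm towards the hob's back and descend to just above the tip.

```bash
python3 -m pendant '[[[-0.004,0,0.01,0,-1],[0,0,0.01,0,-1],[0,0,0.006,0,-1],[0,0,0,0,-1],[0,0,0,0,-1],[0,0,0,0,-1]]]' 60
python3 -m pendant '[[[0,0,0,0,-1]]]' | head -2; python3 -m pendant '[[[0,0,0,0,-1]]]' | head -2
python3 go.py .4529 .0237 .0366 3.015
```

```text
clock: 7.1
ee_pos: [0.4542, 0.0235, 0.0546]
ee_rot: [-3.142, 0.0, 3.016]
ft_force: [-0.5, 0.2, -1.3]
grip_width: 0.0098
gripper_force: 60.3
clock: 7.18
ee_pos: [0.4544, 0.0234, 0.0547]
clock: 7.27
ee_pos: [0.4544, 0.0234, 0.0547]
t 7.27 pos [0.4544 0.0234 0.0547] rot [-3.142e+00  1.000e-03  3.016e+00] F [-0.1 -0.1 -1.6] grip 0.01 60.2844500541687
tool shift [0.0015 0.0002 0.0181] turn deg 0.03
```

```bash
python3 -m pendant '[[[0.0012,0.0002,0,0,-1],[0,0,0.002,0,-1],[0,0,0.002,0,-1],[0,0,0.002,0,-1],[0,0,0.001,0,-1],[0,0,0.001,0,-1],[0,0,0,0,-1]]]' 60
python3 -m pendant '[[[0,0,0.001,0,-1],[0,0,0.001,0,-1],[0,0,0,0,-1]]]' 60
```

```text
clock: 7.85
ee_pos: [0.4526, 0.0238, 0.0462]
ee_rot: [3.142, -0.001, 3.015]
ft_force: [-2.3, -0.1, 3.6]
grip_width: 0.0102
gripper_force: 60.9
clock: 8.1
ee_pos: [0.4527, 0.0238, 0.0442]
ee_rot: [3.142, -0.001, 3.015]
ft_force: [-3.2, 0.1, 5.4]
grip_width: 0.0097
gripper_force: 61.2
```

Force on the knob is towards -x, so it sits slightly too far to the back. I'll ease it 1 mm towards -x and go on.

```bash
python3 -m pendant '[[[0.0005,0,0,0,-1],[0.0005,0,0,0,-1],[0,0,0,0,-1]]]' 60
python3 -m pendant '[[[0,0,0.001,0,-1],[0,0,0.001,0,-1],[0,0,0,0,-1]]]' 60
```

```text
clock: 8.35
ee_pos: [0.452, 0.0239, 0.0444]
ee_rot: [3.142, 0.0, 3.015]
ft_force: [-2.5, 1.2, 3.3]
grip_width: 0.0097
gripper_force: 61.1
clock: 8.6
ee_pos: [0.4514, 0.024, 0.0416]
ee_rot: [3.142, -0.001, 3.015]
ft_force: [-1.8, 0.8, -0.9]
grip_width: 0.0101
gripper_force: 60.4
```

It's sliding on: the vertical force has dropped. Continuing.

```bash
python3 -m pendant '[[[0.0002,0,0.001,0,-1],[0,0,0.001,0,-1],[0,0,0.001,0,-1],[0,0,0,0,-1],[0,0,0,0,-1]]]' 60
python3 -m pendant '[[[0,0,0.001,0,-1],[0,0,0.001,0,-1],[0,0,0,0,-1],[0,0,0,0,-1]]]' 60
```

```text
clock: 9.02
ee_pos: [0.4514, 0.024, 0.0389]
ee_rot: [3.142, -0.001, 3.015]
ft_force: [-1.2, -0.1, -2.7]
grip_width: 0.0099
gripper_force: 60.2
clock: 9.35
ee_pos: [0.4514, 0.024, 0.0371]
ee_rot: [3.142, -0.001, 3.015]
ft_force: [-3.1, 1.0, -2.0]
grip_width: 0.0099
gripper_force: 60.3
```

```bash
for i in 1; do python3 -m pendant '[[[0,0,0.001,0,-1],[0,0,0,0,-1],[0,0,0,0,-1]]]' 60
python3 -m pendant '[[[0,0,0.001,0,-1],[0,0,0,0,-1],[0,0,0,0,-1]]]' 60
python3 -m pendant '[[[0,0,0.001,0,-1],[0,0,0,0,-1],[0,0,0,0,-1]]]' 60
python3 -m pendant '[[[0,0,0.001,0,-1],[0,0,0,0,-1],[0,0,0,0,-1]]]' 60; done
```

```text
clock: 9.6
ee_pos: [0.4515, 0.024, 0.0364]
ee_rot: [3.142, -0.001, 3.015]
ft_force: [-4.7, 0.8, 3.0]
grip_width: 0.01
gripper_force: 60.9
clock: 9.85
ee_pos: [0.4516, 0.024, 0.0354]
ee_rot: [3.142, -0.0, 3.015]
ft_force: [-4.5, 0.4, 3.4]
grip_width: 0.0102
gripper_force: 61.0
clock: 10.1
ee_pos: [0.4516, 0.0239, 0.0345]
ee_rot: [3.142, -0.0, 3.016]
ft_force: [-5.5, 1.0, 4.7]
grip_width: 0.01
gripper_force: 61.1
clock: 10.35
ee_pos: [0.4516, 0.0239, 0.0336]
ee_rot: [-3.142, -0.0, 3.016]
ft_force: [-5.6, 0.5, 4.6]
grip_width: 0.0099
gripper_force: 61.2
```

Spring contact begins at z≈0.0367, as expected for fully home. I'll relieve the side load and press to the stop.

```bash
python3 -m pendant '[[[0.0005,0,0.001,0,-1],[0,0,0,0,-1],[0,0,0,0,-1]]]' 60
python3 -m pendant '[[[0,0,0.001,0,-1],[0,0,0,0,-1],[0,0,0,0,-1]]]' 60
python3 -m pendant '[[[0,0,0.0007,0,-1],[0,0,0,0,-1],[0,0,0,0,-1]]]' 60
python3 -m pendant '[[[0,0,0.0007,0,-1],[0,0,0,0,-1],[0,0,0,0,-1]]]' 60
```

```text
clock: 10.6
ee_pos: [0.4515, 0.0239, 0.0328]
ee_rot: [3.142, 0.0, 3.015]
ft_force: [-4.5, 2.1, 7.2]
grip_width: 0.0098
gripper_force: 61.3
clock: 10.85
ee_pos: [0.4516, 0.0239, 0.0319]
ee_rot: [-3.142, 0.001, 3.015]
ft_force: [-5.1, 0.9, 7.7]
grip_width: 0.0102
gripper_force: 61.5
clock: 11.1
ee_pos: [0.4516, 0.0239, 0.0314]
ee_rot: [-3.142, 0.0, 3.016]
ft_force: [-6.4, 2.2, 11.0]
grip_width: 0.0105
gripper_force: 61.9
clock: 11.35
ee_pos: [0.4517, 0.0239, 0.0312]
ee_rot: [-3.141, 0.0, 3.016]
ft_force: [-9.0, 2.0, 17.7]
grip_width: 0.01
gripper_force: 62.8
```

```bash
python3 -m pendant '[[[0.0008,0,0.0003,0,-1],[0,0,0,0,-1],[0,0,0,0,-1],[0,0,0,0,-1]]]' 60
sed -i "s/'hov/'end/g" v.py; python3 v.py | head -1
```

```text
clock: 11.68
ee_pos: [0.4516, 0.0239, 0.0312]
ee_rot: [-3.141, 0.002, 3.016]
ft_force: [-6.8, 1.9, 17.2]
grip_width: 0.0099
gripper_force: 62.8
crop origin 203 184 spindle tip [35.98834729 24.7926386 ]
```

View pics/end.png

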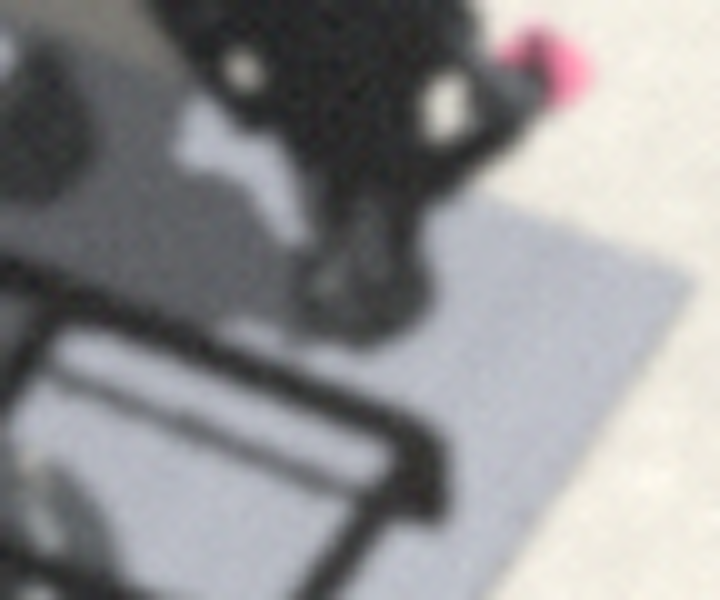

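The picture shows the knob sitting right down over the seal at crop (360,300), upright and still gripped. It is pressed at the stop with about 17 N, so I'm handing in.

```bash
python3 -c "
from cell import manip
print(manip.job_done())"
```

```text
the job is handed in; nothing more can be done
None
```

I put the dark knob on the bare brass spindle, flats matched, and handed the job in still gripping it and pressing it to the spindle's stop with about 17 N; the hand-in call gave no verdict.

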